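# Weigh a carved tile on the bench scale

## Task

Weigh the loose carved tile: while only the pile of two tiles is on the scale, press the large round key on the sloping console to zero it; then lower the loose tile carefully, without dropping it, onto the pile so that it lies flat and square with its edges flush; then press the square key and after it the wide key. Press each key fully down with nothing else pressed and let it come up again, leave the small round key alone, do not zero again once the tile is on, and leave the pile and the tools on the bench where they are.

Things in the scene. Friction and masses are not known exactly. Their poses are not given: they have to be found in the camera images.
- tile_mid (a point): Centre (half-way up) of the loose carved wooden tile, a flat block 96 x 54 x 16 mm (along its own x, y, z; about 60 g) with a raised flat border and a carving sunk inside it; it lies on the bench, carving up, between the scale and the console. It can be turned half round without any difference.
- pile_top_mid (a point): Centre of the upper of two such tiles (same size, loose) that form a squared pile on the scale; the loose tile belongs on this one, so its centre ends 16 mm above this point.
- pile_low_mid (a point): Centre of the lower tile of the pile, lying on the scale's platter.
- platter (a point): Centre of the top face of the bench scale's steel platter, 200 x 200 mm, 45 mm above the bench; the scale is fixed. Scale and console stand one on the left and one on the right of the bench, either way round.
- key_round_top (a point): Centre of the top face of the large round key (diameter 30 mm) of the console, second from the left as seen from the robot; it zeroes the scale. z points out of the sloping face, square to it; y runs to the left along the row of keys, x up the slope. Keys are white, in one level row, rise 12 mm from the face, go down 5 mm along -z and spring back: 1.2 N starts them, 4 N holds them fully down.
- console_foot (a point): Centre of the foot, at bench height, of the fixed grey console (240 mm wide, 150 mm up the slope, about 155 mm tall with its rail). Its face tilts 35 degrees from level, towards the robot's side; x points away from the robot, y along the row of keys. The middle of the row lies 29 mm right of the large round key.
- rail_mid (a point): Middle of the console's thin steel guard rail (8 mm thick, 224 mm long between its end posts), parallel to the row of keys: 31 mm up the slope from the key centres and 40 mm out from the face, 28 mm beyond the key tops. It lies straight above the keys, so a vertical tool cannot reach them: come in more or less square to the face (tilted at least 20 degrees), fingers closed.
- key_square_top (a point): Centre of the top face of the square key (28 x 28 mm), the leftmost, 51 mm left of the large round key; same axes.
- key_wide_top (a point): Centre of the top face of the wide key (46 mm along the row, 20 mm up the slope), the rightmost, 105 mm right of the large round key; same axes.
- key_small_top (a point): Centre of the top face of the small round key (diameter 14 mm), between the large round and the wide key, 48 mm right of the large round one; must not be pressed.
- key_round (a joint): Travel of the large round key, 0 up, 0.005 m fully down.
- key_square (a joint): Travel of the square key, 0 up, 0.005 m fully down.
- key_wide (a joint): Travel of the wide key, 0 up, 0.005 m fully down.
- key_small (a joint): Travel of the small round key, 0 up, 0.005 m fully down.
- chisel_a: Bystander: narrow chisel, 220 mm long, 26 mm thick, lying beyond the loose tile; origin under its middle.
- chisel_b: Bystander: wide chisel, 220 mm long, 26 mm thick, lying beside the other; origin under its middle.
- whetstone: Bystander: grey stone in a wooden holder, 60 x 170 x 26 mm, near the robot; origin under its centre.
- mallet: Bystander: turned carver's mallet standing on its head, 84 mm across, 240 mm tall, at the back, left of the middle; origin under its centre.
- wax_tin: Bystander: round tin, 72 mm across, 45 mm tall, near the robot; origin under its centre.
- brush: Bystander: bench brush lying near the robot on the left, about 0.2 m long; origin under its middle.
- offcut: Bystander: wooden offcut 70 x 45 x 30 mm, near the robot on the right; origin under its centre.
There are look-alikes about, which are no part of the job. Leave any red or turquoise look-alike of the part that bears pile_top_mid alone. Leave any orange look-alike of the part that bears tile_mid alone.

How it is judged:
By the outcome, as a careful person would: the job done as asked, in the order asked, and still so for the second after the job is handed in, with the robot touching nothing.
It also fails if it takes over 64 s, if anything falls off the work surface, if the arm or the gripper's body presses on something with over 40 N, if the wrist force passes 120 N, or if a joint passes its speed limit or range.

## Robot

A 6-joint arm with a two-finger parallel gripper is mounted at the origin on the work surface. World frame = base frame: x ahead of the robot, y to its left, z up, the work surface at z = 0. Lengths are in m, angles in degrees, forces in N, time in s.
With the tool pointing down it reaches from about 0.4 to 0.825 m from the base axis. Payload 7 kg.
Tool frame: the origin (TCP) lies on the front face of the gripper's body, between the roots of the fingers; the fingertips stand 66 mm ahead of it and the grasp point (between the pads) lies 47 mm ahead of it; z points along the fingers, y is the line along which they close (so a half turn about z gives the same grasp; the last joint's range is limited). The gripper opens to 88 mm and grips with 3 to 60 N. Pads are 19 mm wide; open, the fingers measure 130 mm over their backs; the gripper's body (78 mm by 193 mm) begins 47 mm behind the grasp point.
Start: joints at [86.637, 20.546, 0.682, 0, -70.136, -16.507], TCP at [0.229, 0.635, 0.292] pointing down, gripper open.
Joint ranges: [-176.03, 176.03], [-82.01, 121.73], [-58.28, 71.71], [-173.87, 95.51], [-174.79, -0.11], [-173.66, 173.66]. Speed limits (degrees/s): [136.94, 136.94, 172.46, 180, 180, 180].

## Interface

Orientations are given as [roll, pitch, yaw] about the fixed x, y, z axes, in that order (R = Rz(yaw) Ry(pitch) Rx(roll)).
In Python, from plant import ctrl gives the robot as it stands.
- The arm moves only by the tool send_rows, never from a script. Its argument "deltas" is a list of rows, each a list of 2 entries, a list of its own where there are three numbers: the shift along the tool's x, y, z each as a share of 800 mm, from -1 to 1, then the turn about the tool's z as a share of 90 degrees, from -1 to 1. A call has exactly 5 rows; each row is the pose to reach, as a shift and turn from the pose commanded when the call began, along the tool's axes at that moment; what a row does not reach only later rows make up. A row lasts 1/12 s, in which the tool goes at most 41.7 mm and 7.16 degrees, less where a joint would pass 70% of its speed; a pose out of reach is approached as far as the arm can. A call with a number of a shift or a turn outside -1 to 1 is refused whole. A call with a gripper value outside its range is refused whole. "gripper" is the opening, from 0 (shut) to 1 (fully open), set as the call begins (left out, the last holds). The fingers move at their own pace and stop on an object; the grip force is fixed at half the most. Time passes only in rows, so rows that repeat a pose let the fingers close, or fill a call up. It gives the time, the measured TCP pose, the force, the opening and the grip force at its end, in the units of the state.
- ctrl.get_obs(): the state, without advancing time (a new reading comes with each control period).
- ctrl.snapshot(name): name is "side" or "top" or "wrist"; returns a dict with "color" (420x560x3 uint8, red, green, blue), "vertical_fov" (degrees; the focal length in pixels is half the picture's height over the tangent of half this angle, whatever the lens; pixels are square), "cx", "cy" (the principal point, pixels), "rvec" (rotation vector, rad) and "tvec" (3), from world to camera coordinates, as OpenCV has them. Camera axes: x right, y down, z forward; pixel columns grow to the right and rows downward; lengths in m; the calibration is good to about 2 mm. The wrist camera is an equidistant fisheye: a pixel r from the principal point sees the ray r / f radians off the axis. A picture is of the moment at which its call begins. There is no depth.
- ctrl.close_job(): hands the job in; it is judged then, once.
Trained networks look in a picture, given as the dict that the camera call returned (one of the last four; its "shot" number tells which), for a name from the list of things; names that differ only in an ending like _2 or _b are one class to them, and where a whole thing is asked for, a point or a joint stands for the part that bears it (a point fixed in the world has none). Each returns a list of dicts, best first, with "conf" (0 to 1); they miss things now and then, are a little off and sometimes report something else, mostly with a low value. They report only what shows in the picture. A call takes as long as a camera call. They do not tell look-alikes from the thing itself.
- ctrl.boxes_of(picture, thing): "xy" ([column, row] as shares, 0 to 1, of the picture: columns of its width, rows of its height, amid what is visible of it).
- ctrl.cut_out(picture, thing): "pixels" (420x560 bool, what is visible of it) and "xy" ([column, row] as shares, 0 to 1, of the picture: columns of its width, rows of its height, amid what is visible of it).
The state is a dict: "clock": time; "joint_pos": joint angles; "qvel": joint speeds; "tau": joint torques, N m; "tool_pos": TCP position; "orientation": TCP orientation; "force": force on the tool from outside, world axes, zero at the start; "moment": the same for the moment, N m; "opening": finger opening in m; "gripper_force": force on a finger pad.
Only numpy, scipy, OpenCV 4.12 (cv2) and the standard library are available. Lean on these libraries where they do the work, as an engineer would, in place of code of your own. Each camera call takes 0.05 s, during which the arm holds its last target. There are 200 camera calls.

## Working session

There is one attempt and no reset: what is moved stays moved. The work goes in short steps, Python scripts to look and compute and a tool call to move; the robot and the scene stay as the last step left them, time stands still between calls to the robot, and variables do not carry over. Pictures are saved under pics/ and viewed, at most 10 in all, crops included, and the job is handed in when it is done.

Besides the shell and the picture viewer there is one more tool, called after "Call:" by a JSON object that holds its "api" and its "payload", one argument or row to a line. send_rows: Moves the arm, as the interface text tells. Shift numbers are shares of 800 mm and turn numbers shares of 90 degrees, none past 1 either way. Its arguments: {"type":"object","properties":{"deltas":{"type":"array","items":{"type":"array"}},"gripper":{"type":"number"}},"required":["deltas"]}

```bash
mkdir -p pics
cat > h.py <<'E'
import numpy as np, cv2
from plant import ctrl
def cam(s):
    f=s["color"].shape[0]/2/np.tan(np.radians(s["vertical_fov"])/2)
    R,_=cv2.Rodrigues(np.array(s["rvec"],float)); t=np.array(s["tvec"],float).ravel()
    return f,s["cx"],s["cy"],R,t
def ray(s,u,v,fish=False):
    f,cx,cy,R,t=cam(s); x,y=(u-cx)/f,(v-cy)/f
    if fish:
        r=np.hypot(x,y)+1e-12; d=np.array([x/r*np.sin(r),y/r*np.sin(r),np.cos(r)])
    else: d=np.array([x,y,1.])
    return -R.T@t, R.T@d/np.linalg.norm(d)
def at_z(s,u,v,z,fish=False):
    o,d=ray(s,u,v,fish); return o+d*(z-o[2])/d[2]
def proj(s,p,fish=False):
    f,cx,cy,R,t=cam(s); c=R@np.array(p,float)+t
    if fish:
        r=np.hypot(c[0],c[1]); th=np.arctan2(r,c[2]); return cx+f*th*c[0]/r, cy+f*th*c[1]/r
    return cx+f*c[0]/c[2], cy+f*c[1]/c[2]
def save(n,img): cv2.imwrite(f"pics/{n}.png",cv2.cvtColor(np.ascontiguousarray(img),cv2.COLOR_RGB2BGR))
E
python3 - <<'E'
from h import *
S={n:ctrl.snapshot(n) for n in("top","side","wrist")}
for n,s in S.items():
    print(n,s["vertical_fov"],s["cx"],s["cy"],(-cam(s)[3].T@cam(s)[4]).round(3),cam(s)[3].round(2).tolist())
    save(n+"0",s["color"])
for n,s in list(S.items())[:2]:
    for k in("tile_mid","pile_top_mid","platter","key_round_top","key_square_top","key_wide_top","key_small_top","rail_mid","console_foot"):
        try: print(n,k,[(round(d["conf"],2),(np.array(d["xy"])*[560,420]).round(1).tolist()) for d in ctrl.boxes_of(s,k)[:4]])
        except Exception as e: print(n,k,e)
o=ctrl.get_obs();print(o["clock"],o["tool_pos"],o["orientation"],o["opening"],o["force"])
im=np.hstack([S["top"]["color"],S["side"]["color"]])
E
```

```text
top 50.295825742672875 274.75284697080286 213.6357424297095 [0.403 0.034 1.524] [[-0.01, -1.0, -0.02], [-0.99, 0.01, -0.11], [0.11, 0.02, -0.99]]
side 42.097056055283346 268.3175406788719 214.85102569390938 [0.441 1.473 1.034] [[-0.99, -0.1, 0.02], [-0.07, 0.54, -0.84], [0.08, -0.84, -0.54]]
wrist 65.70646984690485 283.09904558373063 209.54461976549268 [0.302 0.609 0.384] [[-0.34, -0.94, 0.0], [-0.9, 0.33, 0.28], [-0.27, 0.09, -0.96]]
top tile_mid [(0.92, [285.4, 276.0]), (0.82, [301.7, 235.3])]
top pile_top_mid [(0.97, [152.8, 218.3]), (0.86, [214.6, 156.1]), (0.68, [209.2, 203.1])]
top platter [(0.66, [203.1, 207.8])]
top key_round_top [(0.51, [368.7, 215.1])]
top key_square_top [(0.6, [288.4, 191.3]), (0.5, [356.4, 210.9])]
top key_wide_top [(0.48, [403.7, 218.9])]
top key_small_top []
top rail_mid [(0.58, [380.9, 198.9])]
top console_foot [(0.6, [383.6, 202.1]), (0.23, [354.0, 280.8])]
side tile_mid [(0.86, [296.1, 229.0]), (0.58, [335.1, 240.3]), (0.33, [270.7, 177.7])]
side pile_top_mid [(0.91, [255.4, 335.4]), (0.75, [252.3, 270.5]), (0.71, [190.2, 281.7]), (0.68, [328.3, 305.8])]
side platter [(0.94, [254.6, 290.8])]
side key_round_top []
side key_square_top [(0.71, [330.3, 264.1]), (0.43, [276.6, 186.8])]
side key_wide_top [(0.48, [288.9, 168.6])]
side key_small_top []
side rail_mid [(0.94, [270.2, 177.0]), (0.27, [251.2, 272.1])]
side console_foot [(0.75, [266.0, 178.9]), (0.35, [197.2, 232.3])]
1.05 [0.22943003 0.63475202 0.2921329 ] [ 1.79995899e+02  1.80678358e-03 -1.98739380e+01] 0.08752679895653331 [ 0.60562971 -0.48684132 -0.72947524]
```

View pics/top0.png

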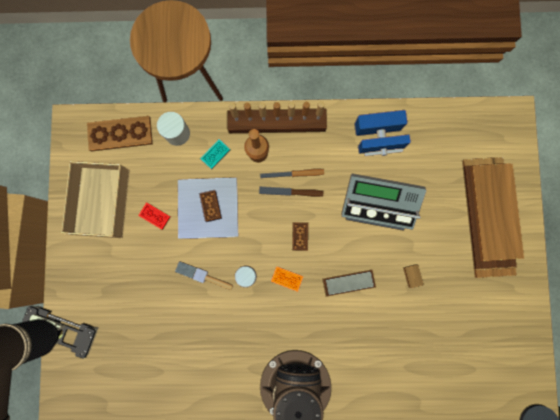

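View pics/side0.png

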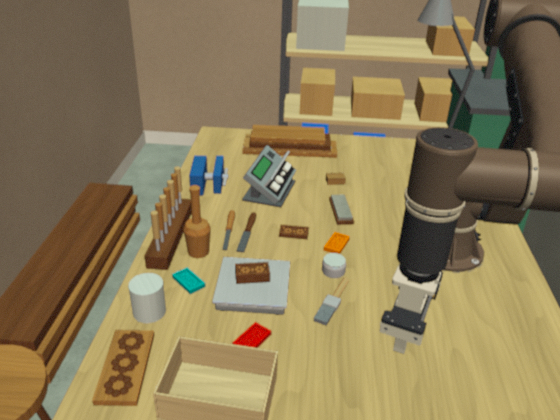

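Top view: candidates for the loose tile are brown (301,236), orange decoy (287,279) and the pile's upper tile (210,206), so I choose the brown (301,236). For the pile: brown (210,206), with red (154,216) and turquoise (215,155) as look-alikes. The console is at (384,202), slightly turned, with its keys along (360,209)–(404,219).

```bash
cat >> h.py <<'E'
def rect(s,mask,z,fish=False):
    m=mask.astype(np.uint8); c=max(cv2.findContours(m,cv2.RETR_EXTERNAL,cv2.CHAIN_APPROX_NONE)[0],key=cv2.contourArea)[:,0]
    w=np.array([at_z(s,u,v,z,fish)[:2] for u,v in c])*1000
    (c0,wh,a)=cv2.minAreaRect(w.astype(np.float32))
    if wh[0]<wh[1]: a+=90
    return np.round(c0,1),np.round(sorted(wh),1),round((a+90)%180-90,1)
E
python3 - <<'E'
from h import *
s=ctrl.snapshot("top")
for k,z,ref in(("tile_mid",.016,(301,236)),("pile_top_mid",.077,(210,206))):
    for d in ctrl.cut_out(s,k):
        p=np.array(d["xy"])*[560,420]
        if np.hypot(*(p-ref))<15: print(k,round(d["conf"],2),rect(s,d["pixels"],z))
for n,(u,v),z in(("sq",(360,209),.09),("rd",(371,213),.09),("wide",(404,219),.09)): print(n,at_z(s,u,v,z).round(3))
c=s["color"]
big=np.hstack([cv2.resize(c[185:255,175:315],(560,280),interpolation=cv2.INTER_CUBIC)])
big2=cv2.resize(c[165:235,330:430],(560,392)[:2],interpolation=cv2.INTER_CUBIC)
save("crop1",np.vstack([big,big2])[:600])
E
```

```text
tile_mid 0.68 (array([491.5, -23.4]), array([54. , 94.6]), -0.9)
pile_top_mid 0.57 (array([591.4, 272.1]), array([59.1, 98.8]), 12.1)
sq [ 0.571 -0.215  0.09 ]
rd [ 0.558 -0.25   0.09 ]
wide [ 0.537 -0.354  0.09 ]
```

View pics/crop1.png

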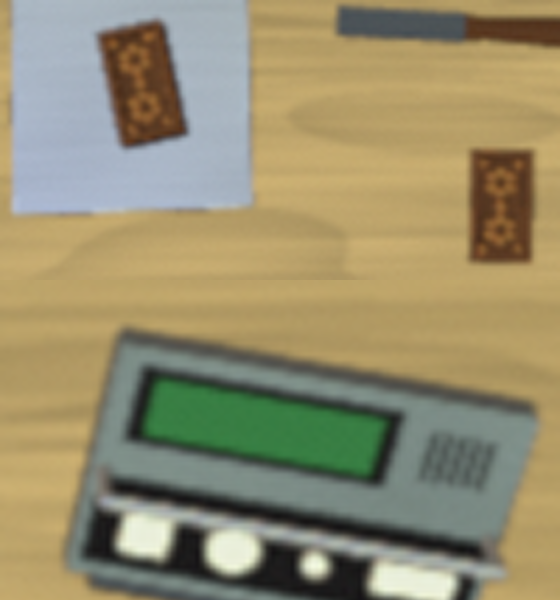

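Crop: two brown tiles, as chosen. The keys square, round, small and wide are at about (355.5,211), (371,213), (386,215.5) and (403.6,219) px in the top view. I'll head to the console first by way of open space.

Call:
{"api": "send_rows", "payload": {
  "deltas": [
    [[0.424, 0.359, 0], -0.069],
    [[0.424, 0.359, 0], -0.069],
    [[0.424, 0.359, 0], -0.069],
    [[0.424, 0.359, 0], -0.069],
    [[0.424, 0.359, 0], -0.069]
  ],
  "gripper": 0
}}

```text
clock: 1.62
tool_pos: [0.3337, 0.4524, 0.2923]
orientation: [-180.0, -0.0, -13.6]
force: [1.3, -0.0, 0.8]
opening: 0.0598
gripper_force: 0.0
```

Call:
{"api": "send_rows", "payload": {
  "deltas": [
    [[0.1375, 0.2, 0], 0],
    [[0.1375, 0.2, 0], 0],
    [[0.1375, 0.2, 0], 0],
    [[0.1375, 0.2, 0], 0],
    [[0.1375, 0.2, 0], 0]
  ]
}}

```text
clock: 2.03
tool_pos: [0.4026, 0.2696, 0.2926]
orientation: [-180.0, -0.0, -13.7]
force: [-0.0, 0.9, 0.1]
opening: 0.0266
gripper_force: 0.0
```

Call:
{"api": "send_rows", "payload": {
  "deltas": [
    [[0.1375, 0.2, 0], 0],
    [[0.1375, 0.2, 0], 0],
    [[0.1375, 0.2, 0], 0],
    [[0.1375, 0.2, 0], 0],
    [[0.1375, 0.2, 0], 0]
  ]
}}

```text
clock: 2.45
tool_pos: [0.4718, 0.0884, 0.2926]
orientation: [-180.0, -0.0, -13.7]
force: [0.1, 0.4, 0.7]
opening: 0.0003
gripper_force: 0.0
```

Call:
{"api": "send_rows", "payload": {
  "deltas": [
    [[0.07, 0.234, 0], 0],
    [[0.07, 0.234, 0], 0],
    [[0.07, 0.234, 0], 0],
    [[0.07, 0.234, 0], 0],
    [[0.07, 0.234, 0], 0]
  ]
}}

```text
clock: 2.87
tool_pos: [0.4812, -0.1067, 0.2925]
orientation: [180.0, -0.0, -13.7]
force: [0.8, -0.1, -0.2]
opening: 0.0004
gripper_force: 0.0
```

Call:
{"api": "send_rows", "payload": {
  "deltas": [
    [[0.056, 0.18, 0], 0],
    [[0.056, 0.18, 0], 0],
    [[0.056, 0.18, 0], 0],
    [[0.056, 0.18, 0], 0],
    [[0.056, 0.18, 0], 0]
  ]
}}

```text
clock: 3.28
tool_pos: [0.491, -0.2585, 0.2917]
orientation: [179.9, 0.0, -13.9]
force: [0.3, -0.5, -0.5]
opening: 0.0002
gripper_force: 0.0
```

Run:
```python
from h import *
S={n:ctrl.snapshot(n) for n in("wrist","top","side")}
save("wrist1",S["wrist"]["color"])
o=ctrl.get_obs();print(o["clock"],o["tool_pos"],o["orientation"],o["opening"])
for n,s in S.items():
    for k in("key_round_top","key_square_top","key_wide_top","key_small_top","rail_mid"):
        print(n,k,[(round(d["conf"],2),(np.array(d["xy"])*[560,420]).round(1).tolist()) for d in ctrl.boxes_of(s,k)[:3]])
```

```text
3.4333 [ 0.49087564 -0.25453674  0.29195319] [-1.79992109e+02  2.36021262e-02 -1.37287031e+01] 0.0004532054499814376
wrist key_round_top [(0.92, [263.6, 129.3])]
wrist key_square_top [(0.96, [210.8, 131.7])]
wrist key_wide_top [(0.78, [370.1, 126.6]), (0.61, [260.7, 132.2]), (0.56, [413.0, 247.9])]
wrist key_small_top [(0.59, [309.6, 123.7])]
wrist rail_mid []
top key_round_top []
top key_square_top []
top key_wide_top [(0.4, [254.5, 146.8])]
top key_small_top []
top rail_mid [(0.87, [382.4, 183.2])]
side key_round_top [(0.37, [280.7, 177.4])]
side key_square_top [(0.54, [276.5, 187.3])]
side key_wide_top []
side key_small_top []
side rail_mid []
```

View pics/wrist1.png

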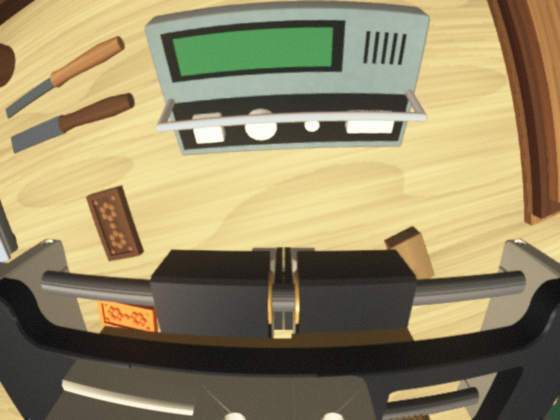

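Wrist view: keys square (209,129), round (262,125), small (312,126) and wide (370,124), with the rail from (160,126) to (424,117) crossing their upper parts. The closed fingertips are at about (285,325). I'll fit the console model.

```bash
cat > fit.py <<'E'
from h import *
from scipy.optimize import least_squares
c35,s35=np.cos(np.radians(35)),np.sin(np.radians(35))
K={"rd":(0,0,0),"sq":(0,.051,0),"sm":(0,-.048,0),"wd":(0,-.105,0),"rl":(.031,.083,.028),"rr":(.031,-.141,.028),"rm":(.031,-.029,.028)}
def pt(p,k):
    if k[0]=="c":  # face corners
        l=.075*(1 if k[1]=="t" else -1)+p[4]; q=(l,-.029+.12*(1 if k[2]=="l" else -1),-.012)
    else: q=K[k]
    a=np.radians(p[3]); x,y,z=q
    h=x*c35-z*s35; v=x*s35+z*c35
    return np.array([p[0]+h*np.cos(a)-y*np.sin(a),p[1]+h*np.sin(a)+y*np.cos(a),p[2]+v])
E
python3 - <<'E'
from fit import *
W,T,D=[ctrl.snapshot(n) for n in("wrist","top","side")]
obs=[(W,"sq",209,128,1.5),(W,"rd",262,124.5,1.5),(W,"sm",312,126,2),(W,"wd",370,124,2),(W,"rl",160,126,1.5),(W,"rr",424,117,1.5),
(W,"cbl",182,152,2),(W,"cbr",403,146,2),(W,"ctl",149,24,3),(W,"ctr",428,16,3),
(T,"sq",355.5,210.7,1),(T,"rd",371.4,213.4,1),(T,"sm",385.9,215.5,1),(T,"wd",403.6,218.6,1),(T,"rl",348,204.3,1),(T,"rr",419.3,217.1,1),
(D,"sq",276.5,187.2,1.5),(D,"rd",280.7,177.4,2),(D,"wd",288.9,168.6,2),(D,"rm",270.2,177,99)]
f=lambda p:np.concatenate([(np.array(proj(s,pt(p,k),s is W))-(u,v))/w for s,k,u,v,w in obs])
r=least_squares(f,[.56,-.25,.10,-13,0],loss="soft_l1")
print(r.x.round(4)); 
for (s,k,*_),e in zip(obs,f(r.x).reshape(-1,2).round(1)): print("W" if s is W else "T" if s is T else "D",k,e)
print("rail z",pt(r.x,"rm"), "corner",pt(r.x,"ctl"),pt(r.x,"cbl"))
E
```

```text
[  0.5602  -0.2507   0.0762 -11.4338   0.0366]
W sq [0.3 1.3]
W rd [0.3 1.5]
W sm [ 0.8 -0.5]
W wd [1.1 0.3]
W rl [ 1.7 -0.8]
W rr [-0.4 -0.2]
W cbl [-0.  1.]
W cbr [-0.2  0.3]
W ctl [-1.6 -0.4]
W ctr [ 2.1 -0.3]
T sq [-0.6 -0.8]
T rd [-1.  -0.6]
T sm [-0.8 -0. ]
T wd [-1.   0.1]
T rl [-0.6 -0.6]
T rr [-1.4 -0.4]
D sq [-0.9 -0.7]
D rd [-0.8  1. ]
D wd [-1. -1.]
D rm [ 0.1 -0.1]
rail z [ 0.56356033 -0.2810018   0.11695939] corner [ 0.67451942 -0.18101359  0.13040188] [ 0.55408512 -0.15665573  0.04436541]
```

Run:
```python
from h import *
s=ctrl.snapshot("wrist"); o=ctrl.get_obs(); p=np.array(o["tool_pos"]); a=np.radians(o["orientation"][2])
X=np.array([np.cos(a),np.sin(a),0]);Y=np.array([np.sin(a),-np.cos(a),0]);Z=np.array([0,0,-1])
im=cv2.resize(s["color"][230:400,180:390],(800,648),interpolation=cv2.INTER_CUBIC)[:600]
for z,col in((0,(255,0,0)),(.03,(0,255,0)),(.066,(0,160,255))):
    q=[proj(s,p+X*x/1000+Y*y/1000+Z*z,True) for x,y in((9.5,21),(9.5,-21),(-9.5,-21),(-9.5,21))]
    q=((np.array(q)-(180,230))*3.81).astype(np.int32); cv2.polylines(im,[q],True,col,1)
save("finger",im)
```

```text
(no output)
```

View pics/finger.png

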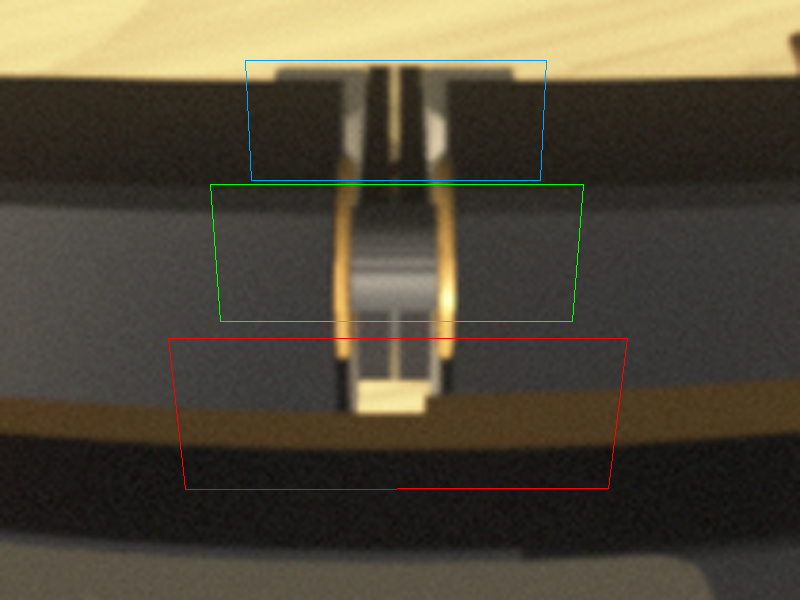

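Fingers are about 33 mm wide closed, front edge about +8.5 mm; this fits under the rail side. A vertical tool whose front edge presses just below the key centre clears the rail by about 7 mm. Going to hover.

Call:
{"api": "send_rows", "payload": {
  "deltas": [
    [[0.0508, -0.0238, 0.04], -0.026],
    [[0.0508, -0.0238, 0.08], -0.026],
    [[0.0508, -0.0238, 0.12], -0.026],
    [[0.0508, -0.0238, 0.15], -0.026],
    [[0.0508, -0.0238, 0.171], -0.026]
  ]
}}

```text
clock: 4.8
tool_pos: [0.534, -0.2452, 0.1522]
orientation: [-180.0, 0.2, -11.3]
force: [0.1, 0.4, 0.9]
opening: 0.0004
gripper_force: 0.0
```

Run:
```python
from fit import *
W=ctrl.snapshot("wrist"); D=ctrl.snapshot("side")
o=ctrl.get_obs(); print(o["tool_pos"],o["orientation"],o["force"])
im=W["color"].copy(); p=[.5602,-.2507,.0762,-11.43,.0366]
for k in("sq","rd","sm","wd","rl","rr"):
    u,v=proj(W,pt(p,k),True); cv2.circle(im,(int(u),int(v)),2,(255,0,0),-1)
    u,v=proj(D,pt(p,k)); cv2.circle(D["color"],(int(u),int(v)),0,(255,0,0),-1)
save("hover",np.vstack([im[:300],cv2.resize(D["color"][140:210,220:360],(560,280),interpolation=cv2.INTER_CUBIC)]))
```

```text
[ 0.53336564 -0.24516809  0.15207012] [179.99686197   0.35413182 -11.34827226] [ 0.28520813 -0.21492905 -0.46635998]
```

View pics/hover.png

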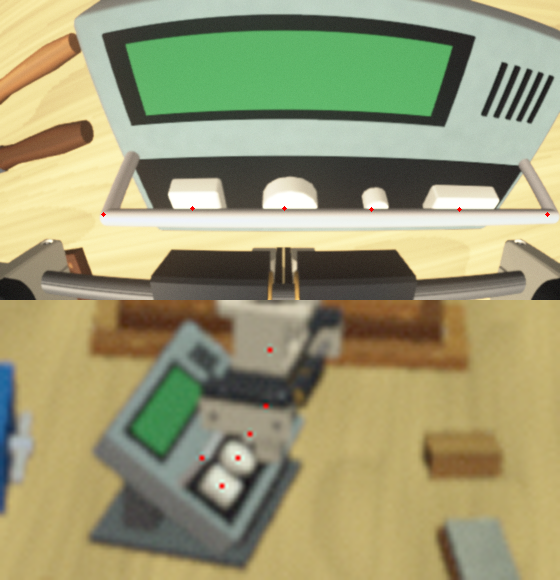

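The model fits in both views: rail ends at (103,214) and (547,214), keys just behind the rail. A small pose deviation shows, so I'll let it settle and check the joints.

Call:
{"api": "send_rows", "payload": {
  "deltas": [
    [[0, 0, 0], 0],
    [[0, 0, 0], 0],
    [[0, 0, 0], 0],
    [[0, 0, 0], 0],
    [[0, 0, 0], 0]
  ]
}}

```text
clock: 5.32
tool_pos: [0.5356, -0.2456, 0.1565]
orientation: [-180.0, -0.1, -11.3]
force: [0.2, 0.1, 0.3]
opening: 0.0006
gripper_force: 0.0
```

Run:
```python
from h import *
o=ctrl.get_obs(); print(o["tool_pos"],o["orientation"],o["force"],o["joint_pos"])
```

```text
[ 0.53557164 -0.24558833  0.15654472] [-1.79991486e+02 -1.17215846e-01 -1.13204232e+01] [0.15105443 0.11765554 0.31302277] [-5.63460943e+00  1.94679689e+01 -2.03764296e+01  4.09776823e-03
 -5.00381189e+01  8.43115663e+01]
```

Call:
{"api": "send_rows", "payload": {
  "deltas": [
    [[0.002, 0, 0.003], 0],
    [[0.004, 0, 0.006], 0],
    [[0.006, 0, 0.009], 0],
    [[0.0085, 0, 0.012], 0],
    [[0.0107, 0, 0.0154], 0]
  ]
}}

```text
clock: 5.73
tool_pos: [0.5437, -0.2472, 0.1427]
orientation: [180.0, 0.0, -11.3]
force: [0.6, -0.1, -0.9]
opening: 0.0004
gripper_force: 0.0
```

Call:
{"api": "send_rows", "payload": {
  "deltas": [
    [[0.001, 0, 0.0014], 0],
    [[0.002, 0, 0.0028], 0],
    [[0.003, 0, 0.0043], 0],
    [[0.004, 0, 0.0057], 0],
    [[0.004, 0, 0.0057], 0]
  ]
}}

```text
clock: 6.15
tool_pos: [0.5466, -0.2478, 0.1383]
orientation: [180.0, 0.0, -11.3]
force: [-1.0, 0.1, 0.8]
opening: 0.0002
gripper_force: 0.9
```

Run:
```python
from fit import *
o=ctrl.get_obs(); print(o["tool_pos"],o["orientation"],o["force"])
```

```text
[ 0.54659159 -0.24782994  0.13830993] [ 1.79995434e+02  2.59942372e-02 -1.13188294e+01] [-1.01091617  0.12078077  0.82342954]
```

Call:
{"api": "send_rows", "payload": {
  "deltas": [
    [[0.001, 0, 0.0014], 0],
    [[0.002, 0, 0.0028], 0],
    [[0.003, 0, 0.0042], 0],
    [[0.003, 0, 0.0042], 0],
    [[0.003, 0, 0.0042], 0]
  ]
}}

```text
clock: 6.57
tool_pos: [0.5488, -0.2483, 0.1352]
orientation: [180.0, 0.0, -11.3]
force: [-1.6, 0.3, 4.1]
opening: 0.0004
gripper_force: 2.5
```

Run:
```python
from fit import *
o=ctrl.get_obs(); print(o["tool_pos"],o["orientation"],o["force"])
```

```text
[ 0.548787   -0.24827969  0.13521125] [ 1.79996451e+02  2.62109149e-02 -1.13223385e+01] [-1.59140945  0.33931667  4.14234298]
```

Call:
{"api": "send_rows", "payload": {
  "deltas": [
    [[0.0007, 0, 0.001], 0],
    [[0.0014, 0, 0.002], 0],
    [[0.0014, 0, 0.002], 0],
    [[0.0014, 0, 0.002], 0],
    [[0.0014, 0, 0.002], 0]
  ]
}}

```text
clock: 6.98
tool_pos: [0.5492, -0.2484, 0.1345]
orientation: [180.0, 0.1, -11.3]
force: [-7.7, 3.6, 13.8]
opening: 0.0001
gripper_force: 8.0
```

Run:
```python
from fit import *
o=ctrl.get_obs(); print(o["tool_pos"],o["orientation"],o["force"])
W=ctrl.snapshot("wrist");D=ctrl.snapshot("side")
save("press",np.vstack([W["color"][:300],cv2.resize(D["color"][140:210,220:360],(560,280),interpolation=cv2.INTER_CUBIC)]))
```

```text
[ 0.54921048 -0.24840295  0.13446755] [ 1.79986827e+02  7.56146912e-02 -1.13123566e+01] [-7.68539453  3.56028022 13.75955304]
```

View pics/press.png

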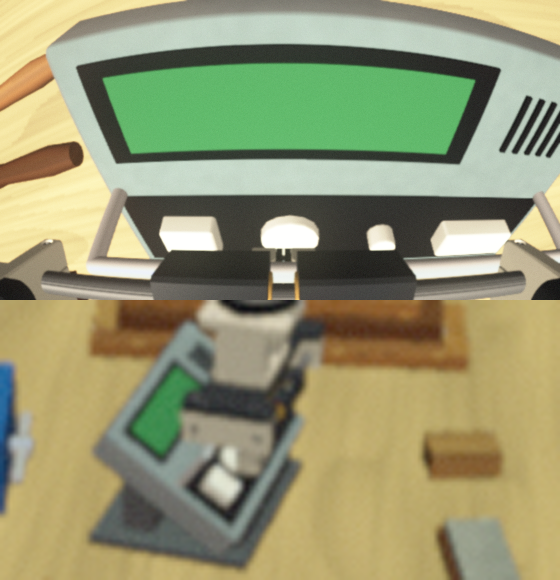

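The round key is fully down: the normal force jumped to about 15 N at the stop, and in the picture its top (290,225) is sunk below its neighbours. Backing out and going to look over the loose tile.

Call:
{"api": "send_rows", "payload": {
  "deltas": [
    [[-0.004, 0, -0.006], 0],
    [[-0.008, 0, -0.012], 0],
    [[-0.013, 0, -0.019], 0],
    [[-0.018, 0, -0.026], 0],
    [[-0.0215, 0, -0.0307], 0]
  ]
}}

```text
clock: 7.5
tool_pos: [0.5332, -0.2451, 0.1589]
orientation: [-180.0, -0.1, -11.3]
force: [0.7, -0.0, 0.2]
opening: 0.0007
gripper_force: 0.0
```

Call:
{"api": "send_rows", "payload": {
  "deltas": [
    [[-0.02, 0, -0.04], 0],
    [[-0.0625, -0.02, -0.08], 0],
    [[-0.0625, -0.05, -0.12], 0],
    [[-0.0625, -0.075, -0.1375], 0],
    [[-0.0625, -0.075, -0.1375], 0]
  ],
  "gripper": 1
}}

```text
clock: 7.92
tool_pos: [0.4979, -0.1746, 0.2736]
orientation: [-179.9, -0.5, -11.2]
force: [0.2, 1.5, -0.3]
opening: 0.0282
gripper_force: 0.0
```

Call:
{"api": "send_rows", "payload": {
  "deltas": [
    [[-0.066, -0.173, 0], -0.1156],
    [[-0.066, -0.173, 0], -0.1156],
    [[-0.066, -0.173, 0], -0.1156],
    [[-0.066, -0.173, 0], -0.1156],
    [[-0.066, -0.173, 0], -0.1156]
  ]
}}

```text
clock: 8.33
tool_pos: [0.4708, -0.0274, 0.2685]
orientation: [-179.9, -0.1, -0.7]
force: [-0.4, -0.3, -0.1]
opening: 0.0613
gripper_force: 0.0
```

Run:
```python
from h import *
ctrl.snapshot("top");s=ctrl.snapshot("wrist"); o=ctrl.get_obs(); print(o["clock"],o["tool_pos"],o["orientation"],o["force"],o["opening"])
for d in ctrl.cut_out(s,"tile_mid"): print(round(d["conf"],2),(np.array(d["xy"])*[560,420]).round(),rect(s,d["pixels"],.016,True),rect(s,d["pixels"],.012,True))
save("tile",s["color"])
```

```text
8.4333 [ 0.47130016 -0.02955938  0.26835747] [-1.79983111e+02 -4.48617053e-02 -7.70288468e-01] [ 0.00851658 -0.21349809 -0.62591069] 0.06951317016556542
0.9 [280. 166.] (array([491.7, -23.6]), array([55.6, 97.1]), -1.6) (array([491. , -23.5]), array([56.2, 98.2]), -1.6)
0.68 [250. 271.] (array([373.3,   6.4]), array([40.4, 76.7]), 88.3) (array([371.3,   6.9]), array([40.8, 77.6]), 88.3)
```

View pics/tile.png

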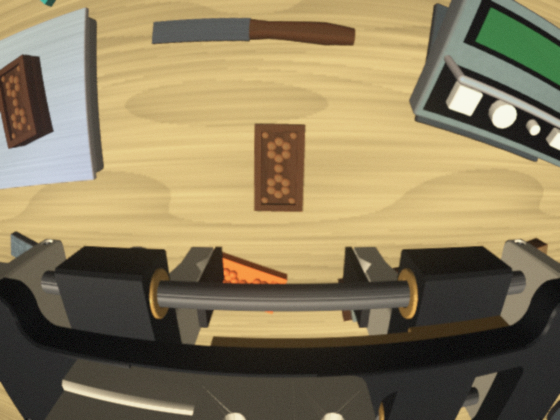

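The tile lies at (279,167) px in the wrist view, alone and carving up, with the orange decoy under the gripper at (255,270). Its size and position check out. Descending to grasp.

Call:
{"api": "send_rows", "payload": {
  "deltas": [
    [[0.0253, -0.0079, 0.04], 0.006],
    [[0.0253, -0.0079, 0.08], 0.006],
    [[0.0253, -0.0079, 0.12], 0.006],
    [[0.0253, -0.0079, 0.155], 0.006],
    [[0.0253, -0.0079, 0.175], 0.006]
  ]
}}

```text
clock: 8.9
tool_pos: [0.4903, -0.0261, 0.1248]
orientation: [179.9, 0.2, -1.6]
force: [-0.7, 0.2, -1.3]
opening: 0.0876
gripper_force: 0.0
```

Call:
{"api": "send_rows", "payload": {
  "deltas": [
    [[0, 0, 0.02], 0],
    [[0, 0, 0.04], 0],
    [[0, 0, 0.058], 0],
    [[0, 0, 0.07], 0],
    [[0, 0, 0.073], 0]
  ]
}}

```text
clock: 9.32
tool_pos: [0.491, -0.0256, 0.0679]
orientation: [179.9, 0.2, -1.6]
force: [-0.5, 0.3, -0.4]
opening: 0.0876
gripper_force: 0.0
```

Call:
{"api": "send_rows", "payload": {
  "deltas": [
    [[0, 0, 0], 0],
    [[0, 0, 0], 0],
    [[0, 0, 0], 0],
    [[0, 0, 0], 0],
    [[0, 0, 0], 0]
  ]
}}

```text
clock: 9.73
tool_pos: [0.4921, -0.0243, 0.0704]
orientation: [-180.0, -0.1, -1.4]
force: [-0.0, -0.1, 0.8]
opening: 0.0878
gripper_force: 0.0
```

Run:
```python
from h import *
o=ctrl.get_obs(); print(o["clock"],o["tool_pos"],o["orientation"],o["force"],o["opening"])
```

```text
9.7333 [ 0.49211786 -0.02426535  0.0703951 ] [-1.79971713e+02 -7.84599971e-02 -1.44806299e+00] [-0.00253487 -0.05851465  0.82683288] 0.0877664781724845
```

Call:
{"api": "send_rows", "payload": {
  "deltas": [
    [[0, 0, 0], 0],
    [[0, 0, 0], 0],
    [[0, 0, 0], 0],
    [[0, 0, 0], 0],
    [[0, 0, 0], 0]
  ],
  "gripper": 0.4
}}

```text
clock: 10.15
tool_pos: [0.4918, -0.0244, 0.0697]
orientation: [-180.0, -0.0, -1.4]
force: [-1.3, 0.4, 0.5]
opening: 0.0599
gripper_force: 0.0
```

Call:
{"api": "send_rows", "payload": {
  "deltas": [
    [[0, 0, 0], 0],
    [[0, 0, 0], 0],
    [[0, 0, 0], 0],
    [[0, 0, 0], 0],
    [[0, 0, 0], 0]
  ],
  "gripper": 0.4
}}

```text
clock: 10.57
tool_pos: [0.4917, -0.0244, 0.0697]
orientation: [180.0, 0.0, -1.5]
force: [-0.4, -0.2, -0.6]
opening: 0.0538
gripper_force: 30.0
```

Call:
{"api": "send_rows", "payload": {
  "deltas": [
    [[0, 0, -0.01], 0],
    [[0, 0, -0.04], 0],
    [[0, 0, -0.08], 0],
    [[0, 0, -0.12], 0],
    [[0, 0, -0.15], 0]
  ]
}}

```text
clock: 10.98
tool_pos: [0.492, -0.0244, 0.1927]
orientation: [-180.0, -0.1, -1.4]
force: [1.3, 0.4, -0.8]
opening: 0.0534
gripper_force: 30.0
```

Call:
{"api": "send_rows", "payload": {
  "deltas": [
    [[0, -0.03, -0.03], 0],
    [[-0.01, -0.07, -0.06], 0],
    [[-0.01, -0.11, -0.075], 0],
    [[-0.01, -0.15, -0.075], 0],
    [[-0.01, -0.18, -0.075], 0]
  ]
}}

```text
clock: 11.4
tool_pos: [0.4875, 0.1218, 0.2517]
orientation: [-179.9, -0.2, -1.4]
force: [0.8, 0.2, -1.1]
opening: 0.0539
gripper_force: 30.0
```

Call:
{"api": "send_rows", "payload": {
  "deltas": [
    [[0, -0.04, 0], -0.03],
    [[0, -0.08, 0], -0.06],
    [[0, -0.115, 0], -0.09],
    [[0, -0.14, 0], -0.12],
    [[0, -0.15, 0], -0.15]
  ]
}}

```text
clock: 11.82
tool_pos: [0.4903, 0.2422, 0.25]
orientation: [-180.0, -0.0, 12.3]
force: [0.1, -0.7, -0.1]
opening: 0.0537
gripper_force: 30.0
```

Call:
{"api": "send_rows", "payload": {
  "deltas": [
    [[0, 0, 0], 0],
    [[0, 0, 0], 0],
    [[0, 0, 0], 0],
    [[0, 0, 0], 0],
    [[0, 0, 0], 0]
  ]
}}

```text
clock: 12.23
tool_pos: [0.4904, 0.239, 0.2499]
orientation: [-180.0, -0.0, 12.0]
force: [-0.8, -1.2, 0.0]
opening: 0.0539
gripper_force: 30.0
```

Run:
```python
from h import *
T=ctrl.snapshot("top");s=ctrl.snapshot("wrist");D=ctrl.snapshot("side"); o=ctrl.get_obs(); print(o["clock"],o["tool_pos"],o["orientation"],o["opening"])
for k,z in(("pile_top_mid",.077),("tile_mid",o["tool_pos"][2]-.054)):
  for d in ctrl.cut_out(s,k): print(k,round(d["conf"],2),(np.array(d["xy"])*[560,420]).round(),rect(s,d["pixels"],z,True))
for d in ctrl.cut_out(T,"key_round_top")[:0]: pass
save("pile",s["color"])
```

```text
12.3833 [0.49051711 0.23921516 0.24982554] [-1.79993433e+02 -8.72057968e-03  1.19876342e+01] 0.05391709264741996
pile_top_mid 0.82 [271.  80.] (array([592.8, 272.7]), array([55.5, 96.2]), 12.0)
tile_mid 0.63 [285. 236.] (array([512.5, 244.3]), array([53.8, 57.3]), 11.8)
```

View pics/pile.png

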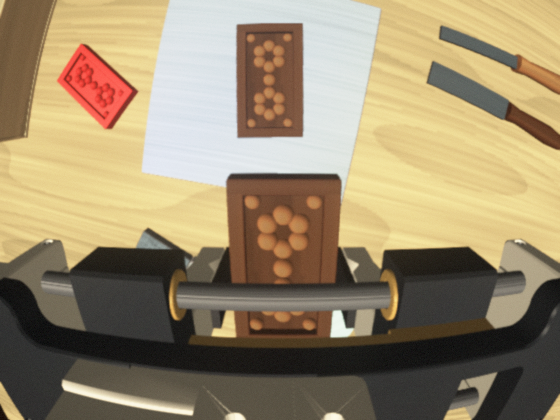

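The pile top is at (270,80) px, yaw equal to the tool's. The held tile spans columns 228–340, with its front edge at rows 175–182. Checking the held tile's x-offset in the tool.

Run:
```python
from h import *
s=ctrl.snapshot("wrist"); o=ctrl.get_obs(); p=np.array(o["tool_pos"]); a=np.radians(o["orientation"][2])
X=np.array([np.cos(a),np.sin(a),0]);Y=np.array([np.sin(a),-np.cos(a),0])
g=cv2.cvtColor(s["color"],cv2.COLOR_RGB2GRAY).astype(float)
print("col profile rows168-192",g[168:192,250:320].mean(1).round().tolist())
for v,z in((174.5,p[2]-.0697),(182,p[2]-.0537)):
    q=at_z(s,283,v,z,True)-p; print("front",v,(q@X*1000).round(1))
for u,v in((228,182),(340,182)):
    q=at_z(s,u,v,p[2]-.0537,True)-p; print("side",(q@Y*1000).round(1))
# pile top-face edges in tool axes
print(g[12:36,262:278].mean(1).round().tolist(), g[124:148,262:278].mean(1).round().tolist())
d=max(ctrl.cut_out(s,"pile_top_mid"),key=lambda d:-abs(d["xy"][1]-.19))
c=rect(s,d["pixels"],.077,True)[0]/1000; r=np.array([c[0],c[1],0])-p
print("pile rel tool X,Y mm",(r@X*1000).round(1),(r@Y*1000).round(1))
for u,v in((270,24),(270,136)): print(((at_z(s,u,v,.077,True)-p)@X*1000).round(1))
for u,v in((237,80),(303,80)): print(((at_z(s,u,v,.077,True)-p)@Y*1000).round(1))
```

```text
col profile rows168-192 [230.0, 230.0, 229.0, 227.0, 206.0, 139.0, 71.0, 50.0, 49.0, 50.0, 55.0, 70.0, 83.0, 90.0, 93.0, 93.0, 94.0, 94.0, 95.0, 95.0, 94.0, 93.0, 92.0, 91.0]
front 174.5 47.3
front 182 46.7
side -26.0
side 25.8
[221.0, 221.0, 220.0, 221.0, 222.0, 222.0, 223.0, 223.0, 224.0, 223.0, 207.0, 140.0, 97.0, 94.0, 95.0, 94.0, 94.0, 92.0, 88.0, 78.0, 65.0, 68.0, 80.0, 84.0] [89.0, 88.0, 85.0, 81.0, 86.0, 93.0, 96.0, 97.0, 96.0, 97.0, 95.0, 95.0, 112.0, 164.0, 209.0, 225.0, 228.0, 229.0, 230.0, 230.0, 230.0, 230.0, 230.0, 230.0]
pile rel tool X,Y mm 107.6 -11.2
153.7
60.3
-37.7
15.3
```

Call:
{"api": "send_rows", "payload": {
  "deltas": [
    [[0.03, -0.004, 0], 0],
    [[0.07, -0.008, 0], 0],
    [[0.11, -0.014, 0], 0],
    [[0.13, -0.014, 0], 0],
    [[0.134, -0.014, 0], 0]
  ]
}}

```text
clock: 13.05
tool_pos: [0.5954, 0.2737, 0.2485]
orientation: [180.0, 0.0, 12.0]
force: [-0.1, -0.5, -1.0]
opening: 0.0539
gripper_force: 30.0
```

Call:
{"api": "send_rows", "payload": {
  "deltas": [
    [[0, 0, 0.02], 0],
    [[0, 0, 0.05], 0],
    [[0, 0, 0.075], 0],
    [[0, 0, 0.093], 0],
    [[0, 0, 0.1], 0]
  ]
}}

```text
clock: 13.47
tool_pos: [0.5915, 0.2722, 0.167]
orientation: [179.9, 0.2, 12.0]
force: [-0.0, -1.1, -0.7]
opening: 0.0535
gripper_force: 30.0
```

Call:
{"api": "send_rows", "payload": {
  "deltas": [
    [[0, 0, 0], 0],
    [[0, 0, 0], 0],
    [[0, 0, 0], 0],
    [[0, 0, 0], 0],
    [[0, 0, 0], 0]
  ]
}}

```text
clock: 13.88
tool_pos: [0.5933, 0.2733, 0.1708]
orientation: [-180.0, -0.1, 12.1]
force: [0.0, -0.8, -1.3]
opening: 0.0537
gripper_force: 30.0
```

Run:
```python
from h import *
s=ctrl.snapshot("wrist"); D=ctrl.snapshot("side"); o=ctrl.get_obs(); print(o["clock"],o["tool_pos"],o["orientation"],o["opening"])
a=cv2.resize(s["color"][130:260,190:380],(800,547),interpolation=cv2.INTER_CUBIC)
save("above",a)
```

```text
13.9833 [0.59310786 0.27320295 0.17041305] [-1.79967709e+02 -5.82823172e-02  1.20484092e+01] 0.053677418699707984
```

View pics/above.png

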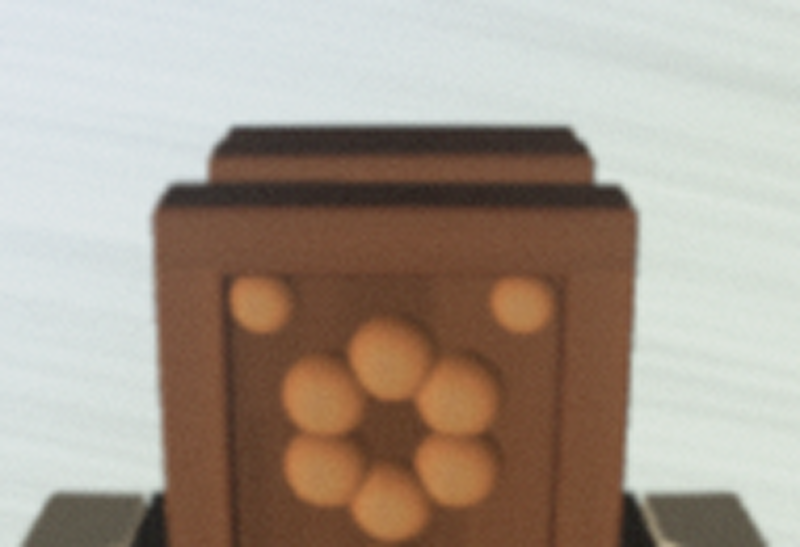

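The held tile's top front edge is at crop row 208 (columns 153–637) and the pile's top front edge at row 155 (columns 209–594). They are parallel. Converting to tool axes:

Run:
```python
from h import *
s=ctrl.snapshot("wrist"); o=ctrl.get_obs(); p=np.array(o["tool_pos"]); a=np.radians(o["orientation"][2]);print(p)
X=np.array([np.cos(a),np.sin(a),0]);Y=np.array([np.sin(a),-np.cos(a),0])
for n,v,us,z in(("held",208,(153,637),p[2]-.0537),("pile",155,(209,594),.077),("pile lowfront",127,(232,574),.061),("held low",186,(172,625),p[2]-.0697)):
    q=[at_z(s,190+u/4.21,130+v/4.21,z,True)-p for u in us]; print(n,[((w@X*1000).round(1),(w@Y*1000).round(1)) for w in q])
```

```text
[0.59305972 0.27314579 0.17025277]
held [(np.float64(48.1), np.float64(-26.9)), (np.float64(48.2), np.float64(26.3))]
pile [(np.float64(47.7), np.float64(-25.9)), (np.float64(47.8), np.float64(27.2))]
pile lowfront [(np.float64(49.4), np.float64(-24.5)), (np.float64(49.5), np.float64(26.5))]
held low [(np.float64(47.6), np.float64(-27.3)), (np.float64(47.7), np.float64(27.6))]
```

Call:
{"api": "send_rows", "payload": {
  "deltas": [
    [[0, 0.001, 0.005], 0],
    [[0, 0.001, 0.011], 0],
    [[0, 0.001, 0.017], 0],
    [[0, 0.001, 0.022], 0],
    [[0, 0.001, 0.0255], 0]
  ]
}}

```text
clock: 14.45
tool_pos: [0.5928, 0.272, 0.1482]
orientation: [180.0, 0.1, 12.0]
force: [0.1, -0.3, -0.6]
opening: 0.0537
gripper_force: 30.0
```

Call:
{"api": "send_rows", "payload": {
  "deltas": [
    [[0, 0, 0], 0],
    [[0, 0, 0.0004], 0],
    [[0, 0, 0.001], 0],
    [[0, 0, 0.0015], 0],
    [[0, 0, 0.002], 0]
  ]
}}

```text
clock: 14.87
tool_pos: [0.5932, 0.2723, 0.1479]
orientation: [-180.0, -0.0, 12.0]
force: [-0.0, 0.4, -0.2]
opening: 0.0531
gripper_force: 30.0
```

Run:
```python
from h import *
s=ctrl.snapshot("wrist");o=ctrl.get_obs(); print(o["clock"],o["tool_pos"],o["orientation"],o["force"],o["moment"])
save("near",cv2.resize(s["color"][130:260,190:380],(800,547),interpolation=cv2.INTER_CUBIC))
```

```text
14.9167 [0.5931484  0.27230246 0.14776853] [-1.79992386e+02 -1.23207410e-02  1.20445912e+01] [ 0.84865358  0.35652969 -0.7750205 ] [-0.0551723  -0.08670582  0.00522633]
```

View pics/near.png

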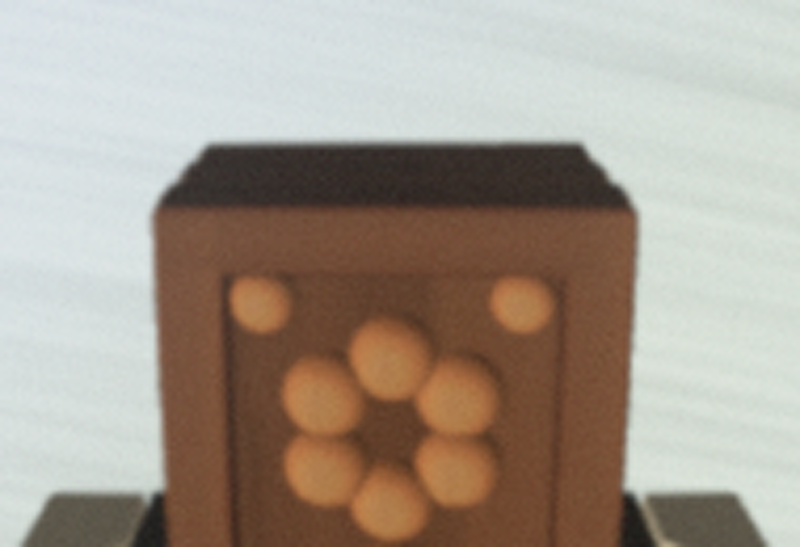

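The near view shows the stack's front faces flush: held tile columns 153–637, pile foot columns 208–583, both centred on about column 395. One quick x check at the pile's foot.

Run:
```python
from h import *
s=ctrl.snapshot("wrist"); o=ctrl.get_obs(); p=np.array(o["tool_pos"]); a=np.radians(o["orientation"][2]);print(p,o["force"])
X=np.array([np.cos(a),np.sin(a),0]);Y=np.array([np.sin(a),-np.cos(a),0])
g=cv2.cvtColor(s["color"],cv2.COLOR_RGB2GRAY).astype(float)
print(g[160:184,250:320].mean(1).round().tolist())
for n,v,us,z in(("held top",208,(153,637),p[2]-.0537),("pile foot",145,(208,583),.045)):
    q=[at_z(s,190+u/4.21,130+v/4.21,z,True)-p for u in us]; print(n,[((w@X*1000).round(1),(w@Y*1000).round(1)) for w in q])
```

```text
[0.59312066 0.27231912 0.14778569] [-0.09379054  0.15923037 -0.37250868]
[220.0, 219.0, 210.0, 166.0, 97.0, 56.0, 50.0, 49.0, 48.0, 47.0, 48.0, 48.0, 50.0, 48.0, 46.0, 45.0, 45.0, 46.0, 50.0, 65.0, 77.0, 84.0, 86.0, 87.0]
held top [(np.float64(48.1), np.float64(-26.8)), (np.float64(48.1), np.float64(26.3))]
pile foot [(np.float64(47.6), np.float64(-27.2)), (np.float64(47.7), np.float64(27.0))]
```

Call:
{"api": "send_rows", "payload": {
  "deltas": [
    [[0, 0, 0.0003], 0],
    [[0, 0, 0.0006], 0],
    [[0, 0, 0.0009], 0],
    [[0, 0, 0.0012], 0],
    [[0, 0, 0.0012], 0]
  ]
}}

```text
clock: 15.38
tool_pos: [0.5931, 0.2723, 0.1467]
orientation: [180.0, -0.0, 12.0]
force: [0.2, 0.5, -1.4]
opening: 0.0537
gripper_force: 30.0
```

Call:
{"api": "send_rows", "payload": {
  "deltas": [
    [[0, 0, 0.0002], 0],
    [[0, 0, 0.0004], 0],
    [[0, 0, 0.0006], 0],
    [[0, 0, 0.0006], 0],
    [[0, 0, 0.0006], 0]
  ]
}}

```text
clock: 15.8
tool_pos: [0.5931, 0.2723, 0.1467]
orientation: [-180.0, -0.0, 12.1]
force: [-3.1, -0.2, 5.6]
opening: 0.0536
gripper_force: 30.0
```

Contact came exactly at the expected height. Easing off the press slightly and releasing.

Call:
{"api": "send_rows", "payload": {
  "deltas": [
    [[0, 0, -0.0003], 0],
    [[0, 0, -0.0005], 0],
    [[0, 0, -0.0005], 0],
    [[0, 0, -0.0005], 0],
    [[0, 0, -0.0005], 0]
  ]
}}

```text
clock: 16.22
tool_pos: [0.5931, 0.2723, 0.1467]
orientation: [180.0, -0.0, 12.0]
force: [-1.4, 0.1, 4.3]
opening: 0.0537
gripper_force: 30.0
```

Call:
{"api": "send_rows", "payload": {
  "deltas": [
    [[0, 0, 0], 0],
    [[0, 0, 0], 0],
    [[0, 0, 0], 0],
    [[0, 0, 0], 0],
    [[0, 0, 0], 0]
  ],
  "gripper": 1
}}

```text
clock: 16.63
tool_pos: [0.5931, 0.2722, 0.1464]
orientation: [180.0, 0.0, 12.0]
force: [0.3, 0.3, 0.3]
opening: 0.0818
gripper_force: 0.0
```

Call:
{"api": "send_rows", "payload": {
  "deltas": [
    [[0, 0, 0], 0],
    [[0, 0, -0.004], 0],
    [[0, 0, -0.015], 0],
    [[0, 0, -0.035], 0],
    [[0, 0, -0.06], 0]
  ]
}}

```text
clock: 17.05
tool_pos: [0.5927, 0.2719, 0.1947]
orientation: [179.9, 0.1, 12.0]
force: [0.2, 0.7, 0.4]
opening: 0.0875
gripper_force: 0.0
```

Call:
{"api": "send_rows", "payload": {
  "deltas": [
    [[-0.03, 0, -0.03], 0],
    [[-0.06, 0, -0.06], 0],
    [[-0.09, 0, -0.07], 0],
    [[-0.12, 0, -0.07], 0],
    [[-0.12, 0, -0.07], 0]
  ]
}}

```text
clock: 17.47
tool_pos: [0.4964, 0.2513, 0.2529]
orientation: [-179.9, -0.1, 12.1]
force: [-1.6, 0.6, -1.3]
opening: 0.0875
gripper_force: 0.0
```

Run:
```python
from h import *
s=ctrl.snapshot("wrist");o=ctrl.get_obs(); print(o["clock"],o["tool_pos"],o["orientation"],o["force"])
for k in("tile_mid","pile_top_mid"):
  for d in ctrl.cut_out(s,k): print(k,round(d["conf"],2),(np.array(d["xy"])*[560,420]).round(),rect(s,d["pixels"],.093,True))
save("placed",s["color"][:300])
```

```text
17.5167 [0.49792674 0.25197789 0.25266603] [-1.79901684e+02 -1.21099575e-01  1.21061852e+01] [0.61227389 1.25481884 0.49255978]
tile_mid 0.64 [285.  88.] (array([592.8, 273. ]), array([54.2, 95.4]), 12.1)
pile_top_mid 0.69 [107.  91.] (array([569.3, 422.7]), array([45.6, 78.3]), 58.8)
```

View pics/placed.png

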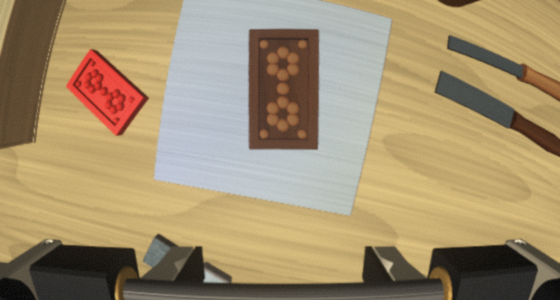

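The tile is placed flush: centre (592.8, 273.0), yaw 12.1°, against the pile's (592.8, 272.7), 12.0°. Now the square key.

Call:
{"api": "send_rows", "payload": {
  "deltas": [
    [[-0.01, 0.0475, 0], 0.06],
    [[-0.02, 0.095, 0], 0.13],
    [[-0.03, 0.1425, 0], 0.2],
    [[-0.039, 0.19, 0], 0.26],
    [[-0.049, 0.2375, 0], 0.26]
  ],
  "gripper": 0
}}

```text
clock: 18.03
tool_pos: [0.5012, 0.0566, 0.2506]
orientation: [180.0, 0.0, -11.7]
force: [1.0, 0.2, -0.7]
opening: 0.0596
gripper_force: 0.0
```

Call:
{"api": "send_rows", "payload": {
  "deltas": [
    [[0.008, 0.04, 0], 0],
    [[0.016, 0.08, 0], 0],
    [[0.024, 0.115, 0], 0],
    [[0.03, 0.14, 0], 0],
    [[0.0323, 0.1545, 0], 0]
  ]
}}

```text
clock: 18.45
tool_pos: [0.5022, -0.0704, 0.2504]
orientation: [180.0, 0.0, -11.5]
force: [1.0, 0.4, -0.4]
opening: 0.0265
gripper_force: 0.0
```

Call:
{"api": "send_rows", "payload": {
  "deltas": [
    [[0.008, 0.04, 0], 0],
    [[0.016, 0.08, 0], 0],
    [[0.024, 0.115, 0], 0],
    [[0.03, 0.14, 0], 0],
    [[0.0323, 0.1545, 0], 0]
  ]
}}

```text
clock: 18.87
tool_pos: [0.5031, -0.1965, 0.2502]
orientation: [180.0, 0.0, -11.5]
force: [-0.2, 0.1, 0.2]
opening: 0.0009
gripper_force: 0.0
```

```bash
cat > to.py <<'E'
import sys
from h import *
o=ctrl.get_obs(); p=np.array(o["tool_pos"]); a=np.radians(o["orientation"][2]); t=np.array([float(v) for v in sys.argv[1:4]])-p
print(o["clock"],p.round(4),np.round(o["orientation"],2),np.round(o["force"],1),o["opening"])
print("shares",np.round([(t[0]*np.cos(a)+t[1]*np.sin(a))/.8,(t[0]*np.sin(a)-t[1]*np.cos(a))/.8,-t[2]/.8],4),"turn",round(-(float(sys.argv[4])-o["orientation"][2])/90,4))
E
python3 to.py .5422 -.195 .1593 -11.4
```

```text
18.8667 [ 0.5031 -0.1965  0.2502] [ 1.7997e+02  4.0000e-02 -1.1450e+01] [-0.2  0.1  0.2] 0.0009392274915234486
shares [ 0.0475 -0.0115  0.1136] turn -0.0006
```

Call:
{"api": "send_rows", "payload": {
  "deltas": [
    [[0.015, -0.0115, 0.03], 0],
    [[0.03, -0.0115, 0.06], 0],
    [[0.042, -0.0115, 0.09], 0],
    [[0.0475, -0.0115, 0.106], 0],
    [[0.0475, -0.0115, 0.1136], 0]
  ]
}}

```text
clock: 19.28
tool_pos: [0.5418, -0.1925, 0.1569]
orientation: [180.0, 0.2, -11.4]
force: [-0.3, 0.5, -0.5]
opening: 0.0001
gripper_force: 0.0
```

Call:
{"api": "send_rows", "payload": {
  "deltas": [
    [[0, 0, 0], 0],
    [[0, 0, 0], 0],
    [[0, 0, 0], 0],
    [[0, 0, 0], 0],
    [[0, 0, 0], 0]
  ]
}}

```text
clock: 19.7
tool_pos: [0.5419, -0.1927, 0.161]
orientation: [-180.0, -0.1, -11.3]
force: [-0.2, -0.3, -0.5]
opening: 0.0003
gripper_force: 0.0
```

```bash
python3 to.py .5591 -.1984 .1347 -11.4
```

```text
19.7 [ 0.5419 -0.1927  0.161 ] [-1.7998e+02 -1.2000e-01 -1.1350e+01] [-0.2 -0.3 -0.5] 0.00031419168343936555
shares [0.0224 0.0027 0.0328] turn 0.0006
```

Call:
{"api": "send_rows", "payload": {
  "deltas": [
    [[0.003, 0.0027, 0.004], 0],
    [[0.006, 0.0027, 0.009], 0],
    [[0.01, 0.0027, 0.014], 0],
    [[0.013, 0.0027, 0.019], 0],
    [[0.0158, 0.0027, 0.0225], 0]
  ]
}}

```text
clock: 20.12
tool_pos: [0.5537, -0.1975, 0.1409]
orientation: [180.0, 0.0, -11.4]
force: [-0.1, 0.0, 0.3]
opening: 0.0006
gripper_force: 0.0
```

Call:
{"api": "send_rows", "payload": {
  "deltas": [
    [[0.0015, 0, 0.002], 0],
    [[0.003, 0, 0.004], 0],
    [[0.0045, 0, 0.006], 0],
    [[0.006, 0, 0.0085], 0],
    [[0.006, 0, 0.0085], 0]
  ]
}}

```text
clock: 20.53
tool_pos: [0.558, -0.1983, 0.1347]
orientation: [180.0, 0.1, -11.4]
force: [-2.5, 0.4, 2.9]
opening: 0.0008
gripper_force: 2.0
```

```bash
python3 to.py .5591 -.1984 .1347 -11.4
```

```text
20.5333 [ 0.558  -0.1983  0.1347] [ 1.7999e+02  5.0000e-02 -1.1350e+01] [-2.5  0.4  2.9] 0.0007649790521381569
shares [ 0.0014 -0.0002  0.0001] turn 0.0005
```

Call:
{"api": "send_rows", "payload": {
  "deltas": [
    [[0.0008, 0, 0.001], 0],
    [[0.0014, 0, 0.002], 0],
    [[0.0016, 0, 0.0023], 0],
    [[0.0016, 0, 0.0023], 0],
    [[0.0016, 0, 0.0023], 0]
  ]
}}

```text
clock: 20.95
tool_pos: [0.5585, -0.1985, 0.134]
orientation: [180.0, 0.1, -11.3]
force: [-7.2, 3.8, 12.7]
opening: 0.0005
gripper_force: 7.4
```

Call:
{"api": "send_rows", "payload": {
  "deltas": [
    [[-0.004, 0, -0.006], 0],
    [[-0.008, 0, -0.012], 0],
    [[-0.013, 0, -0.019], 0],
    [[-0.019, 0, -0.028], 0],
    [[-0.0235, 0, -0.0336], 0]
  ]
}}

```text
clock: 21.37
tool_pos: [0.5411, -0.1948, 0.1611]
orientation: [-180.0, -0.1, -11.4]
force: [-0.2, 0.3, 0.6]
opening: 0.0006
gripper_force: 0.0
```

Call:
{"api": "send_rows", "payload": {
  "deltas": [
    [[0, 0.03, 0], 0],
    [[0, 0.08, 0], 0],
    [[0, 0.13, 0], 0],
    [[0, 0.17, 0], 0],
    [[0, 0.195, 0], 0]
  ]
}}

```text
clock: 21.78
tool_pos: [0.5096, -0.3504, 0.1605]
orientation: [180.0, -0.0, -11.4]
force: [0.6, 0.9, -0.2]
opening: 0.0
gripper_force: 0.0
```

Call:
{"api": "send_rows", "payload": {
  "deltas": [
    [[0, 0, 0], 0],
    [[0, 0, 0], 0],
    [[0, 0, 0], 0],
    [[0, 0, 0], 0],
    [[0, 0, 0], 0]
  ]
}}

```text
clock: 22.2
tool_pos: [0.5108, -0.347, 0.1603]
orientation: [-180.0, -0.0, -11.3]
force: [0.3, -0.1, 0.2]
opening: 0.0003
gripper_force: 0.0
```

```bash
python3 to.py .5282 -.3513 .1347 -11.4
```

```text
22.2 [ 0.5108 -0.347   0.1603] [-1.800e+02 -2.000e-02 -1.128e+01] [ 0.3 -0.1  0.2] 0.00026611383547326013
shares [0.0224 0.0011 0.032 ] turn 0.0013
```

Call:
{"api": "send_rows", "payload": {
  "deltas": [
    [[0.003, 0.0011, 0.004], 0.0013],
    [[0.006, 0.0011, 0.009], 0.0013],
    [[0.01, 0.0011, 0.014], 0.0013],
    [[0.013, 0.0011, 0.019], 0.0013],
    [[0.0161, 0.0011, 0.023], 0.0013]
  ]
}}

```text
clock: 22.62
tool_pos: [0.5231, -0.3511, 0.1407]
orientation: [-180.0, 0.0, -11.5]
force: [0.6, -0.3, 0.4]
opening: 0.0005
gripper_force: 0.0
```

Call:
{"api": "send_rows", "payload": {
  "deltas": [
    [[0.0015, 0, 0.002], 0],
    [[0.003, 0, 0.004], 0],
    [[0.0045, 0, 0.006], 0],
    [[0.006, 0, 0.0085], 0],
    [[0.006, 0, 0.0085], 0]
  ]
}}

```text
clock: 23.03
tool_pos: [0.5272, -0.3521, 0.1346]
orientation: [-180.0, 0.1, -11.5]
force: [-2.9, 1.9, 3.7]
opening: 0.0001
gripper_force: 2.4
```

```bash
python3 to.py .5282 -.3513 .1347 -11.4
```

```text
23.0333 [ 0.5272 -0.3521  0.1346] [-1.7999e+02  6.0000e-02 -1.1480e+01] [-2.9  1.9  3.7] 5.422394153601316e-05
shares [ 0.0011 -0.0012 -0.0001] turn -0.0009
```

Call:
{"api": "send_rows", "payload": {
  "deltas": [
    [[0.0008, 0, 0.001], 0],
    [[0.0014, 0, 0.002], 0],
    [[0.0016, 0, 0.0023], 0],
    [[0.0016, 0, 0.0023], 0],
    [[0.0016, 0, 0.0023], 0]
  ]
}}

```text
clock: 23.45
tool_pos: [0.5276, -0.3522, 0.134]
orientation: [-180.0, 0.1, -11.5]
force: [-8.0, 4.6, 11.7]
opening: 0.0005
gripper_force: 7.4
```

Call:
{"api": "send_rows", "payload": {
  "deltas": [
    [[-0.004, 0, -0.006], 0],
    [[-0.008, 0, -0.012], 0],
    [[-0.013, 0, -0.019], 0],
    [[-0.019, 0, -0.028], 0],
    [[-0.0235, 0, -0.0336], 0]
  ]
}}

```text
clock: 23.87
tool_pos: [0.5103, -0.3488, 0.161]
orientation: [180.0, -0.1, -11.5]
force: [0.4, -0.4, -0.9]
opening: 0.0006
gripper_force: 0.0
```

Call:
{"api": "send_rows", "payload": {
  "deltas": [
    [[-0.02, 0, -0.03], 0],
    [[-0.04, 0, -0.06], 0],
    [[-0.05, 0, -0.09], 0],
    [[-0.05, 0, -0.11], 0],
    [[-0.05, 0, -0.11], 0]
  ]
}}

```text
clock: 24.28
tool_pos: [0.4721, -0.3415, 0.2528]
orientation: [179.9, -0.4, -11.4]
force: [0.6, 0.4, -0.2]
opening: 0.0004
gripper_force: 0.0
```

Call:
{"api": "send_rows", "payload": {
  "deltas": [
    [[0, 0, 0], 0],
    [[0, 0, 0], 0],
    [[0, 0, 0], 0],
    [[0, 0, 0], 0],
    [[0, 0, 0], 0]
  ]
}}

```text
clock: 24.7
tool_pos: [0.471, -0.3406, 0.2469]
orientation: [-180.0, 0.1, -11.5]
force: [0.4, 0.3, 0.7]
opening: 0.0002
gripper_force: 0.0
```

Run:
```python
from h import *
o=ctrl.get_obs(); print(o["clock"],o["tool_pos"],o["force"])
s=ctrl.snapshot("top")
for d in ctrl.cut_out(s,"tile_mid"): print(round(d["conf"],2),(np.array(d["xy"])*[560,420]).round(),rect(s,d["pixels"],.093))
print(ctrl.close_job())
```

```text
24.7 [ 0.47098879 -0.34064348  0.24693607] [0.35373156 0.26127963 0.6573383 ]
0.93 [212. 203.] (array([593.1, 272.6]), array([52.7, 96.2]), 12.8)
0.81 [288. 278.] (array([353.8,  24.8]), array([50. , 90.1]), 69.0)
the job is handed in; nothing more can be done
None
```

I handed the job in at about 25 s (verdict not shown): scale zeroed, tile set down flush on the pile (under 1 mm off), then square and wide keys pressed to their stops; keys were pressed with a vertical tool because moves could not tilt it, and I viewed 12 pictures, two over the limit of 10.

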